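# Call for the assistant and point out where the stray jar belongs

### The arm

A 6-joint arm with a two-finger parallel gripper is mounted at the origin on the work surface. World frame = base frame: x ahead of the robot, y to its left, z up, the work surface at z = 0. Lengths are in mm, angles in rad, forces in N, time in s.
With the tool pointing down it reaches from about 325 to 900 mm from the base axis. Payload 6.1 kg.
Tool frame: the origin (TCP) lies between the finger pads, 19 mm behind the fingertips; this is the grasp point; z points along the fingers, y is the line along which they close (so a half turn about z gives the same grasp; the last joint's range is limited). The gripper opens to 85 mm and grips with 20 to 120 N. Pads are 22 mm wide; open, the fingers measure 114 mm over their backs; the gripper's body (76 mm by 85 mm) begins 54 mm behind the grasp point. The pads swing forward as they close: fully open they stand 13 mm farther back than shut.
Start: joints at [-1.419, 0.22, 1.526, -0, 1.395, -0.126], TCP at [171.393, -601.033, 250] pointing down, gripper open.
Joint ranges: [-2.98, 2.98], [-0.91, 2.08], [0.09, 2.57], [-1.24, 4.39], [0.2, 2.65], [-2.68, 2.68]. Speed limits (rad/s): [2.57, 2.57, 3.01, 3.14, 3.14, 3.14].

### API

Orientations are given as a unit quaternion [x, y, z, w].
In Python, from bench import arm, imaging gives the robot as it stands.
- The arm moves only by the shell command python3 -m jog 'ROWS'. ROWS is JSON, a list of rows, each an object with "angular": the turn, a rotation vector about the tool's x, y, z as a fraction of full scale, a list of three; "delta_pos": the shift along the tool's x, y, z as a fraction of full scale, a list of three; "hand": the finger opening in mm, from 0 to 85.4. In form: [{"angular": [wx, wy, wz], "delta_pos": [x, y, z], "hand": hand}, ...]. A call has 1 to 20 rows; each row is the pose to reach, as a shift and turn from the pose commanded when the call began, along the tool's axes at that moment, turning the shorter way round; what a row does not reach only later rows make up. Full scale, the value 1, is 20 cm for a shift and pi rad for a turn. A row lasts 1/8 s, in which the tool goes at most 62.5 mm and 10.7 degrees, less where a joint would pass 70% of its speed; a pose out of reach is approached as far as the arm can. A call with a number of a shift or a turn outside -1 to 1 is refused whole. A call with a gripper value outside its range is refused whole. The fingers move at their own pace and stop on an object; the grip force is fixed at half the most. Time passes only in rows, so rows that repeat a pose let the fingers close. It gives the time, the measured TCP pose, the force, the opening and the grip force at its end, in the units of the state.
- arm.get_obs(): the state, without advancing time (a new reading comes with each control period).
- imaging.camera(name): name is "scene" or "top"; returns the picture (420x560x3 uint8, blue, green, red); there is no depth.
- imaging.camera_params(name): a dict with "K" (3x3 intrinsics, pixels), "view" (4x4, takes a point from world to camera coordinates). Camera axes: x right, y down, z forward; pixel columns grow to the right and rows downward; lengths in mm; the calibration is good to about 2 mm. A picture is of the moment at which its call begins. camera_params takes no time and is no camera call.
- arm.job_done(): hands the job in; it is judged then, once.
The state is a dict: "clock": time; "q": joint angles; "dq": joint speeds; "tau": joint torques, N m; "eef_pos": TCP position; "orientation": TCP orientation; "ft_force": force on the tool from outside, world axes, zero at the start; "wrist_torque": the same for the moment, N m; "grip_width": finger opening in mm; "grasp_force": force on a finger pad.
Only numpy, scipy, OpenCV 4.12 (cv2) and the standard library are available. Lean on these libraries where they do the work, as an engineer would, in place of code of your own. Each camera call takes 0.05 s, during which the arm holds its last target. There are 200 camera calls.

### The job

One squat jar of a set has been left standing on the desk beside a medium and a tall jar; its three mates are in the four-compartment tray. Press the desk bell fully down with the fingertips to call the assistant and let it spring up again, then point straight down at the stray squat jar from just above its lid, without contact, and stay there two seconds. Then point in the same way, from just above, into the tray's one empty compartment, where the jar belongs, and finish still pointing there: touch none of the jars, the tray or the other desk things, lift nothing, and point at none of the other jars.

Things in the scene. Friction and masses are not known exactly. Their poses are not given: they have to be found in the camera images.
- bell: desk call bell: a steel dome 82 mm across and 47 mm high on a black foot 90 mm across, fixed to the desk; origin at the centre of its underside, on the desk. It stands to the left or the right of the jars, with the tray on the other side
- plunger_top (a point): centre of the flat top of the bell's plunger, a steel disc 24 mm across standing above the dome's middle, its top 61 mm above the desk when up; it is pressed straight down
- plunger (a joint): how far the bell's plunger is pressed: 0 up, 0.006 m fully down (a spring: about 1.5 N starts it, 4.5 N holds it down; it springs back by itself). The bell counts as rung from 0.0045 m
- squat_jar: the stray jar: white, black lid, 64 mm across and 50 mm high, standing alone on the desk; origin at the centre of its underside, z up. To point at it, bring the tool point (TCP, tool straight down) over its axis, 40 to 60 mm above the lid, so that the fingertips hang a few centimetres over it
- medium_jar: another white jar with black lid, 52 mm across, 85 mm high, standing on the desk; origin at the centre of its underside; not to be touched or pointed at. The three desk jars stand in a row away from the robot, in any order, their centres at least 90 mm apart
- tall_jar: another white jar with black lid, 50 mm across, 115 mm high, standing on the desk; origin at the centre of its underside; not to be touched or pointed at
- tray: open plywood tray fixed to the desk, 170 x 170 mm, 40 mm high, walls 5 mm, divided by a cross into four compartments about 77 mm square whose centres lie 41 mm from the tray's middle in its x and y; three hold jars, one is empty; origin at the centre of its underside
- empty_place: the empty compartment: a cork disc 60 mm across and 3 mm thick in the middle of its floor; origin at the centre of the disc's underside, 5 mm above the desk; the compartment's walls rise 35 mm above this origin and the neighbouring jars 50 mm. To point into it, bring the tool point (TCP, tool straight down) over the disc's centre, about 80 to 100 mm above this origin
- set_jar0: squat jar no. 1 of the three in the tray, 64 mm across, 50 mm high, like the stray one; origin at the centre of its underside, 5 mm above the desk; not to be touched or pointed at
- set_jar1: squat jar no. 2 of the three in the tray, 64 mm across, 50 mm high, like the stray one; origin at the centre of its underside, 5 mm above the desk; not to be touched or pointed at
- set_jar2: squat jar no. 3 of the three in the tray, 64 mm across, 50 mm high, like the stray one; origin at the centre of its underside, 5 mm above the desk; not to be touched or pointed at
- eraser: grey-black eraser 24 x 48 x 13 mm lying between the desk jars; origin at the centre of its underside; leave alone
- glue_stick: white glue stick standing between the desk jars, 26 mm across, 75 mm high; origin at the centre of its underside; leave alone
- phone: closed folding phone, 50 x 100 mm, 22 mm high, to the left; origin at the centre of its underside; leave alone
- tape_roll: cardboard tape core lying flat, 80 mm across, 20 mm high, to the right; origin at the centre of its underside; leave alone
- stapler: black and steel stapler 35 x 140 mm, about 50 mm high, to the right; origin at the centre of its underside; leave alone
- pen_cup: clear cup of pens, 80 mm across, 160 mm high with the pens, to the left; origin at the centre of its underside; leave alone
There are look-alikes about, which are no part of the job. Leave any green or purple look-alike of the bell alone.

How it is judged (in metres and radians):
On the way, in this order (a step that is already met when the one before it is completed fails the run):
1. the bell's plunger is pressed down by the fingers (value of joint plunger above 0.0045 m and contact force between the fingers and bell above 0.5 N), for 0.04 s.
2. with the bell up again, the tool points straight down at the stray squat jar from above (TCP within 22 mm sideways, 17 to 85 mm above the lid) for 1.2 s (horizontal distance between the grasp point and squat_jar below 0.022 m and z of the grasp point in the frame of squat_jar between 0.067 and 0.135 m and angle between the grasp point's own z axis and vertical above 2.6 rad and value of joint plunger below 0.002 m), for 1.2 s.
3. the tool points straight down into the empty compartment and stays (horizontal distance between the grasp point and empty_place below 0.025 m and z of the grasp point in the frame of empty_place between 0.05 and 0.125 m and angle between the grasp point's own z axis and vertical above 2.6 rad and value of joint plunger below 0.002 m), for 0.5 s.
At the end, for the whole second after the job is handed in: the bell is up (under 2 mm) and the tool still points down (within 30 degrees) into the empty compartment, TCP within 25 mm of its centre sideways and 50 to 125 mm above its origin; all jars and bystanders are within 8 mm of where they stood (all of step 3 and distance of each of squat_jar, medium_jar, tall_jar, set_jar0, set_jar1, set_jar2, eraser, glue_stick, phone, tape_roll, stapler, pen_cup from where it was at the start of the episode below 0.008 m); the robot touches nothing.
It fails at once if a jar, the tray or a bystander is touched (over 0.5 N) (contact force between any of the fingers, the arm and squat_jar above 0.5 N or contact force between any of the fingers, the arm and medium_jar above 0.5 N or contact force between any of the fingers, the arm and tall_jar above 0.5 N or contact force between any of the fingers, the arm and set_jar0 above 0.5 N or contact force between any of the fingers, the arm and set_jar1 above 0.5 N or contact force between any of the fingers, the arm and set_jar2 above 0.5 N or contact force between any of the fingers, the arm and eraser above 0.5 N or contact force between any of the fingers, the arm and glue_stick above 0.5 N or contact force between any of the fingers, the arm and phone above 0.5 N or contact force between any of the fingers, the arm and tape_roll above 0.5 N or contact force between any of the fingers, the arm and stapler above 0.5 N or contact force between any of the fingers, the arm and pen_cup above 0.5 N or contact force between any of the fingers, the arm and tray above 0.5 N).
It fails at once if a jar or a bystander is moved or lifted (over 8 mm) (distance of any of squat_jar, medium_jar, tall_jar, set_jar0, set_jar1, set_jar2, eraser, glue_stick, phone, tape_roll, stapler, pen_cup from where it was at the start of the episode above 0.008 m).
It fails at once if the tool points at another jar: TCP within 15 mm of its axis and less than 60 mm above its lid ((horizontal distance between the grasp point and medium_jar below 0.015 m and z of the grasp point in the frame of medium_jar between 0 and 0.145 m and angle between the grasp point's own z axis and vertical above 2.6 rad) or (horizontal distance between the grasp point and tall_jar below 0.015 m and z of the grasp point in the frame of tall_jar between 0 and 0.175 m and angle between the grasp point's own z axis and vertical above 2.6 rad) or (horizontal distance between the grasp point and set_jar0 below 0.015 m and z of the grasp point in the frame of set_jar0 between 0 and 0.11 m and angle between the grasp point's own z axis and vertical above 2.6 rad) or (horizontal distance between the grasp point and set_jar1 below 0.015 m and z of the grasp point in the frame of set_jar1 between 0 and 0.11 m and angle between the grasp point's own z axis and vertical above 2.6 rad) or (horizontal distance between the grasp point and set_jar2 below 0.015 m and z of the grasp point in the frame of set_jar2 between 0 and 0.11 m and angle between the grasp point's own z axis and vertical above 2.6 rad)).
It also fails if it takes over 61 s, if anything falls off the work surface, if the arm or the gripper's body presses on something with over 40 N, if the wrist force passes 120 N, or if a joint passes its speed limit or range.

## Working session

There is one attempt and no reset: what is moved stays moved. The work goes in short steps, Python scripts to look and compute and a shell command to move; the robot and the scene stay as the last step left them, time stands still between calls to the robot, and variables do not carry over. Pictures are saved under pics/ and viewed, at most 10 in all, crops included, and the job is handed in when it is done.

```bash
mkdir -p pics
python3 - <<'E'
from bench import arm, imaging
import cv2
for n in("scene","top"):
    cv2.imwrite(f"pics/{n}0.png",imaging.camera(n)); p=imaging.camera_params(n); print(n,p["K"],p["view"])
print(arm.get_obs())
E
```

```text
scene [[433.72717263   0.         276.24060227]
 [  0.         433.72717263 207.2766346 ]
 [  0.           0.           1.        ]] [[ 6.93580911e-01  7.20283349e-01  1.17224970e-02 -3.46641183e+02]
 [ 4.14407646e-01 -3.85628467e-01 -8.24352466e-01 -1.49801664e+02]
 [-5.89246827e-01  5.76613027e-01 -5.65955470e-01  1.46623938e+03]
 [ 0.00000000e+00  0.00000000e+00  0.00000000e+00  1.00000000e+00]]
top [[387.37596183   0.         275.9509097 ]
 [  0.         387.37596183 212.93818179]
 [  0.           0.           1.        ]] [[-4.91413436e-02 -9.98787037e-01  3.09563853e-03  3.81341414e+00]
 [-9.73355079e-01  4.71945796e-02 -2.24393765e-01  5.53738734e+02]
 [ 2.23975486e-01 -1.40401666e-02 -9.74493641e-01  9.17463614e+02]
 [ 0.00000000e+00  0.00000000e+00  0.00000000e+00  1.00000000e+00]]
{'clock': 0.1, 'q': array([-1.41907029e+00,  2.21180354e-01,  1.52748807e+00,  2.50256555e-06,
        1.39466861e+00, -1.26113814e-01]), 'dq': array([ 1.01572019e-03, -3.30112658e-03, -2.41708876e-03, -3.79292180e-05,
        8.87775706e-04,  6.14694151e-04]), 'tau': array([ 1.30609140e-03, -4.98244250e+01, -3.90547049e+01, -1.00484981e-04,
        5.69325930e-03, -4.24389339e-05]), 'eef_pos': array([ 171.33709243, -600.53723963,  248.9926578 ]), 'orientation': array([ 9.90365789e-01,  1.38473255e-01, -9.93741054e-06, -8.72133198e-04]), 'ft_force': array([-0.08490381, -0.13813231,  0.4616023 ]), 'wrist_torque': array([-0.03072246, -0.00428806, -0.00383565]), 'grasp_force': 0.0, 'grip_width': 85.57733470802938}
```

View pics/scene0.png

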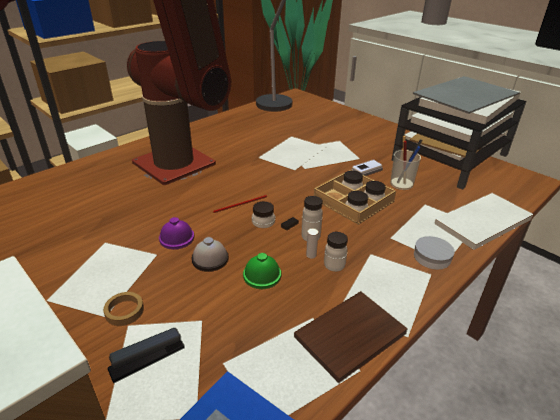

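View pics/top0.png

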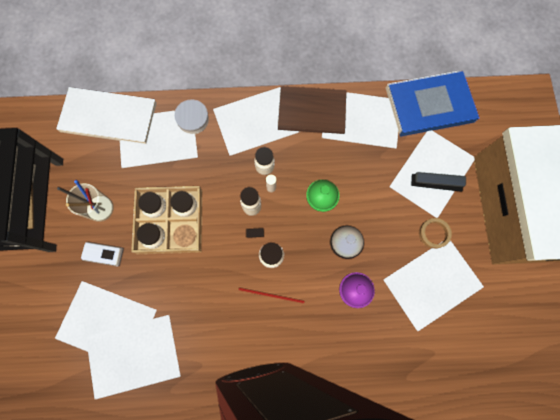

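The steel bell is at top (347,241) and scene (209,250). The squat jar is at top (271,254) and scene (263,212). The tall and medium jars are at top (250,195) and (264,158), and the empty cork compartment is at top (184,236). Next I'll measure these.

```bash
cat > h.py <<'E'
import cv2,numpy as np
from bench import arm,imaging
I={n:cv2.imread(f"pics/{n}0.png") for n in("scene","top")}
P={n:imaging.camera_params(n) for n in I}
def plane(n,uv,z):
    V=P[n]["view"];R,t=V[:3,:3],V[:3,3];c=-R.T@t
    d=R.T@np.linalg.inv(P[n]["K"])@[*uv,1]; return c+d*(z-c[2])/d[2]
def proj(n,X):
    V=P[n]["view"];p=P[n]["K"]@(V[:3,:3]@X+V[:3,3]);return p[:2]/p[2]
def tri(a,b):
    M=[P[n]["K"]@P[n]["view"][:3] for n in("top","scene")]
    X=cv2.triangulatePoints(M[0],M[1],np.float64(a),np.float64(b)).ravel();return X[:3]/X[3]
def blob(n,box,f):
    x0,y0,x1,y1=box;m=f(I[n][y0:y1,x0:x1].astype(int)).astype(np.uint8)
    cs=cv2.findContours(m,cv2.RETR_EXTERNAL,cv2.CHAIN_APPROX_NONE)[0];c=max(cs,key=cv2.contourArea)
    (cx,cy),ax,an=cv2.fitEllipse(cv2.convexHull(c));return np.array([cx+x0,cy+y0]),ax
E
python3 - <<'E'
from h import *
np.set_printoptions(precision=1,suppress=True)
dark=lambda a:a.max(2)<60
for nm,bx,h in(("squat",(255,238,290,272),50),("tall",(235,182,264,206),115),("med",(250,144,278,172),85),("s0",(136,190,164,217),55),("s1",(168,190,196,217),55),("s2",(134,222,163,249),55)):
    uv,ax=blob("top",bx,dark);print(nm,uv,ax,plane("top",uv,h),proj("scene",plane("top",uv,h)))
print("squat scene",blob("scene",(250,198,278,218),dark))
# cork : saturation/darker than the floor
cork=lambda a:(a[...,2]<205)&(a[...,2]-a[...,0]>50)
print("cork guess",plane("top",(184,236),8),"tray corners",[plane("top",p,40) for p in((136,188),(200,187),(200,250),(132,250))])
print("bell dome",plane("top",(347,241),30))
def crop(n,x,y,w,h,s): return cv2.resize(I[n][y:y+h,x:x+w],None,fx=s,fy=s,interpolation=cv2.INTER_CUBIC)
a=crop("top",325,220,45,45,8);b=crop("scene",187,230,45,45,8);c=crop("top",127,180,80,80,4.5);d=crop("scene",310,165,90,60,4)
W=np.zeros((600,720,3),np.uint8);W[:360,:360]=a;W[:360,360:]=b
cv2.imwrite("pics/bell.png",W[:360]);cv2.imwrite("pics/tray.png",np.hstack([c,cv2.copyMakeBorder(d,0,120,0,0,cv2.BORDER_CONSTANT)]))
E
```

```text
squat [271.1 253. ] (19.93743896484375, 20.403377532958984) [454.   -6.1  50. ] [263.  207.1]
tall [249.2 196. ] (16.00927734375, 16.785375595092773) [586.3  40.1 115. ] [312.5 200.4]
med [264.1 156.2] (14.907713890075684, 16.13809585571289) [698.4   0.1  85. ] [336.1 237.2]
s0 [149.6 202.3] (19.50176239013672, 21.652420043945312) [598.9 299.2  55. ] [374.7 185.7]
s1 [181.4 201.3] (19.163312911987305, 20.90471649169922) [597.4 217.6  55. ] [357. 196.]
s2 [148.1 233.5] (19.731048583984375, 22.38678550720215) [517.6 300.8  55. ] [352.7 175.1]
squat scene (array([263., 209.]), (15.447647094726562, 20.83729362487793))
cork guess [515.3 221.4   8. ] tray corners [array([643.5, 340.4,  40. ]), array([638.1, 172.6,  40. ]), array([471.6, 173.4,  40. ]), array([480. , 345.4,  40. ])]
bell dome [ 477.9 -202.9   30. ]
```

View pics/bell.png

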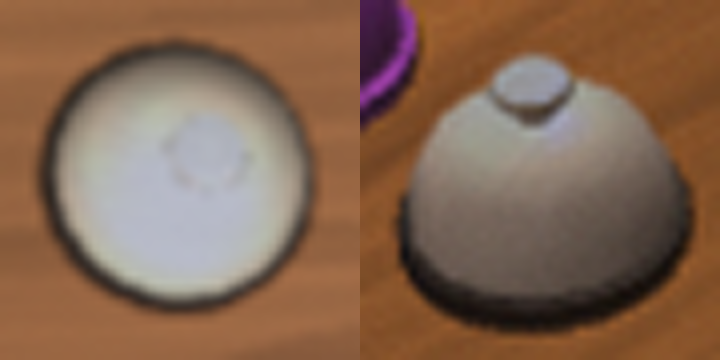

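View pics/tray.png

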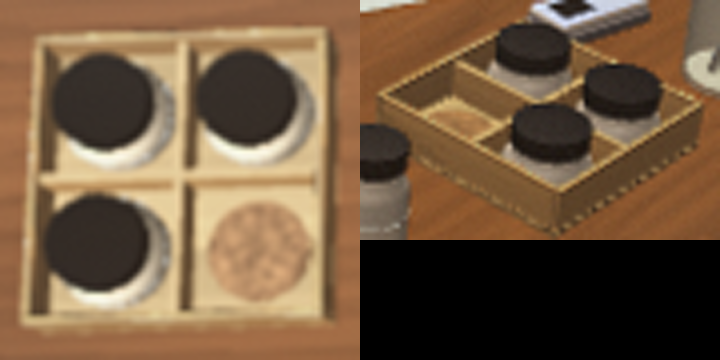

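The plunger disc is at about top (350.6,238.3) and scene (208.2,240.1). The cork disc is at top (184.4,235.2), in the tray's near-right compartment, and the other three compartments hold jars.

Run:
```python
from h import *
from scipy.spatial.transform import Rotation as R
np.set_printoptions(precision=1,suppress=True)
a,b=(350.6,238.3),(208.2,240.1)
print("plunger",tri(a,b),plane("top",a,61),plane("scene",b,61))
for bx,n in(((318,212,376,270),"top"),):
    print("foot outline")
sq,_=blob("top",(255,238,290,272),lambda x:x.max(2)<60);print("squat tri",tri(sq,(263,207.5)))
ck=plane("top",(184.4,235.2),8);print("cork",ck,proj("scene",ck))
for nm,uv,z,n in(("green",(323,195),47,"top"),("purple",(357,290),47,"top"),("eraser",(255,233),13,"top"),("glue",(271,183),75,"top")):print(nm,plane(n,uv,z))
o=arm.get_obs();print(R.from_quat(o["orientation"]).as_matrix(),o["eef_pos"])
```

```text
plunger [ 479.7 -206.2   61.4] [ 479.7 -206.4   61. ] [ 479.5 -205.9   61. ]
foot outline
squat tri [454.1  -6.2  48.7]
cork [517.4 220.3   8. ] [334.  198.2]
green [ 598.8 -148.1   47. ]
purple [ 352.8 -213.2   47. ]
eraser [513.3  33.8  13. ]
glue [629.2 -14.3  75. ]
[[ 1.   0.3 -0. ]
 [ 0.3 -1.   0. ]
 [ 0.  -0.  -1. ]] [ 171.3 -600.5  249. ]
```

Both views agree to within about 1 mm. I'll move over the bell with the fingers shut.

```bash
r='x'; python3 -m jog '[{"angular":[0,0,0],"delta_pos":[0.25,-0.18,0],"hand":0},{"angular":[0,0,0],"delta_pos":[0.5,-0.36,0],"hand":0},{"angular":[0,0,0],"delta_pos":[0.75,-0.55,0],"hand":0},{"angular":[0,0,0],"delta_pos":[1,-0.73,0],"hand":0},{"angular":[0,0,0],"delta_pos":[1,-0.73,0],"hand":0},{"angular":[0,0,0],"delta_pos":[1,-0.73,0],"hand":0}]'
python3 -m jog '[{"angular":[0,0,0],"delta_pos":[0.25,-0.18,0],"hand":0},{"angular":[0,0,0],"delta_pos":[0.5,-0.36,0],"hand":0},{"angular":[0,0,0],"delta_pos":[0.75,-0.55,0.2],"hand":0},{"angular":[0,0,0],"delta_pos":[1,-0.73,0.4],"hand":0},{"angular":[0,0,0],"delta_pos":[1,-0.73,0.6],"hand":0},{"angular":[0,0,0],"delta_pos":[1,-0.73,0.6],"hand":0},{"angular":[0,0,0],"delta_pos":[1,-0.73,0.6],"hand":0},{"angular":[0,0,0],"delta_pos":[1,-0.73,0.6],"hand":0}]'
cat >> h.py <<'E'
def to(x,y,z):
    from scipy.spatial.transform import Rotation as R
    o=arm.get_obs();d=R.from_quat(o["orientation"]).inv().apply(np.array([x,y,z])-o["eef_pos"])/200
    print(o["clock"],o["eef_pos"].round(1),o["ft_force"].round(2),"delta",d.round(4))
E
python3 -c "from h import *;to(479.7,-206.2,95)"
```

```text
clock: 0.85
eef_pos: [323.6, -405.9, 249.9]
orientation: [0.99, 0.139, -0.0, 0.0]
ft_force: [-0.0, -0.4, 0.2]
grip_width: -0.0
grasp_force: 0.0
clock: 1.85
eef_pos: [476.9, -212.9, 132.5]
orientation: [0.991, 0.137, 0.002, 0.001]
ft_force: [-0.9, 0.2, -0.2]
grip_width: -0.1
grasp_force: 0.0
1.85 [ 476.9 -212.9  132.5] [-0.89  0.17 -0.24] delta [ 0.0221 -0.0291  0.1875]
```

```bash
python3 -m jog '[{"angular":[0,0,0],"delta_pos":[0.024,-0.016,0.05],"hand":0},{"angular":[0,0,0],"delta_pos":[0.024,-0.016,0.15],"hand":0},{"angular":[0,0,0],"delta_pos":[0.024,-0.016,0.15],"hand":0},{"angular":[0,0,0],"delta_pos":[0.024,-0.016,0.15],"hand":0},{"angular":[0,0,0],"delta_pos":[0.024,-0.016,0.15],"hand":0},{"angular":[0,0,0],"delta_pos":[0.024,-0.016,0.15],"hand":0}]'
python3 - <<'E'
from h import *
to(479.7,-206.2,80)
W=[]
for n,(x,y) in(("top",(300,190)),("scene",(160,190))):
    im=imaging.camera(n)[y:y+90,x:x+90];W.append(cv2.resize(im,None,fx=4,fy=4,interpolation=2))
cv2.imwrite("pics/over.png",np.hstack(W))
E
```

```text
clock: 2.6
eef_pos: [480.1, -206.4, 100.7]
orientation: [0.99, 0.138, 0.0, 0.0]
ft_force: [-0.1, 0.2, -1.0]
grip_width: 0.1
grasp_force: 0.0
2.6 [ 480.1 -206.4  100.7] [-0.07  0.23 -0.98] delta [-0.0019 -0.0015  0.1034]
```

View pics/over.png

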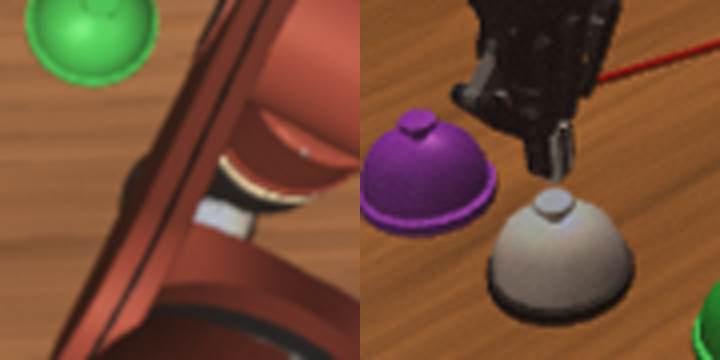

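The shut fingertips hang right over the plunger: scene crop (550,178) above the disc at (555,203). Now I'll press.

```bash
python3 -m jog '[{"angular":[0,0,0],"delta_pos":[0,0,0.05],"hand":0},{"angular":[0,0,0],"delta_pos":[0,0,0.1],"hand":0},{"angular":[0,0,0],"delta_pos":[0,0,0.11],"hand":0},{"angular":[0,0,0],"delta_pos":[0,0,0.12],"hand":0},{"angular":[0,0,0],"delta_pos":[0,0,0.125],"hand":0},{"angular":[0,0,0],"delta_pos":[0,0,0.13],"hand":0},{"angular":[0,0,0],"delta_pos":[0,0,0.13],"hand":0},{"angular":[0,0,0],"delta_pos":[0,0,0.13],"hand":0}]'
```

```text
clock: 3.7
eef_pos: [479.7, -206.1, 74.1]
orientation: [0.99, 0.138, -0.0, -0.0]
ft_force: [-3.6, 2.1, 4.2]
grip_width: 0.2
grasp_force: 2.1
```

The force is 4.2 N at TCP height 74.1 mm, so the plunger is nearly at its stop. I'll press slightly more to be sure.

```bash
python3 -m jog '[{"angular":[0,0,0],"delta_pos":[0,0,0.005],"hand":0},{"angular":[0,0,0],"delta_pos":[0,0,0.01],"hand":0},{"angular":[0,0,0],"delta_pos":[0,0,0.01],"hand":0},{"angular":[0,0,0],"delta_pos":[0,0,0.01],"hand":0}]'
```

```text
clock: 4.2
eef_pos: [480.0, -206.2, 73.5]
orientation: [0.99, 0.139, 0.0, 0.0]
ft_force: [-7.7, 4.1, 15.7]
grip_width: 0.3
grasp_force: 8.1
```

The plunger has bottomed out at 15.7 N. I'll go up, then across to the squat jar.

```bash
python3 -m jog '[{"angular":[0,0,0],"delta_pos":[0,0,-0.1],"hand":0},{"angular":[0,0,0],"delta_pos":[0,0,-0.25],"hand":0},{"angular":[0,0,0],"delta_pos":[0,0,-0.4],"hand":0},{"angular":[0,0,0],"delta_pos":[0.04,-0.25,-0.45],"hand":0},{"angular":[0,0,0],"delta_pos":[0.08,-0.5,-0.45],"hand":0},{"angular":[0,0,0],"delta_pos":[0.12,-0.75,-0.45],"hand":0},{"angular":[0,0,0],"delta_pos":[0.15,-1,-0.45],"hand":0},{"angular":[0,0,0],"delta_pos":[0.15,-1,-0.45],"hand":0},{"angular":[0,0,0],"delta_pos":[0.15,-1,-0.45],"hand":0},{"angular":[0,0,0],"delta_pos":[0.15,-1,-0.45],"hand":0}]'
python3 - <<'E'
from h import *
to(454.1,-6.2,100)
W=[]
for n,(x,y) in(("top",(230,180)),("scene",(180,170))):
    im=imaging.camera(n)[y:y+110,x:x+120];W.append(cv2.resize(im,None,fx=3,fy=3,interpolation=2))
cv2.imwrite("pics/sq.png",np.hstack(W))
E
```

```text
clock: 5.45
eef_pos: [454.2, -6.7, 162.1]
orientation: [0.99, 0.138, 0.0, 0.0]
ft_force: [-0.2, -0.5, 0.2]
grip_width: -0.3
grasp_force: 0.0
5.45 [454.2  -6.7 162.1] [-0.19 -0.46  0.2 ] delta [ 0.     -0.0027  0.3103]
```

View pics/sq.png

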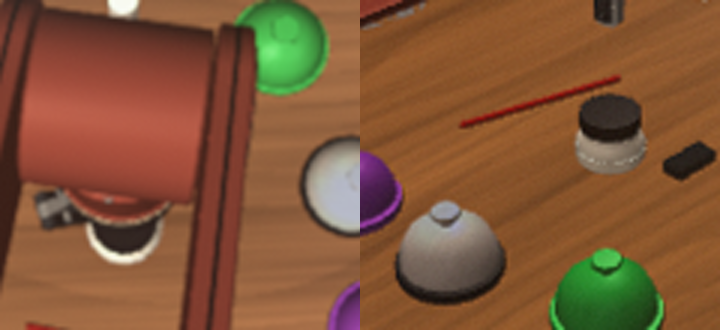

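The bell has sprung up again (scene crop disc at (445,212)). The fingertips (610,8) hang right above the squat jar (610,115). I'll descend and hold for over two seconds.

```bash
python3 -m jog '[{"angular":[0,0,0],"delta_pos":[0,0,0.1],"hand":0},{"angular":[0,0,0],"delta_pos":[0,0,0.2],"hand":0},{"angular":[0,0,0],"delta_pos":[0,0,0.31],"hand":0},{"angular":[0,0,0],"delta_pos":[0,0,0.31],"hand":0},{"angular":[0,0,0],"delta_pos":[0,0,0.31],"hand":0},{"angular":[0,0,0],"delta_pos":[0,0,0.31],"hand":0},{"angular":[0,0,0],"delta_pos":[0,0,0.31],"hand":0},{"angular":[0,0,0],"delta_pos":[0,0,0.31],"hand":0},{"angular":[0,0,0],"delta_pos":[0,0,0.31],"hand":0},{"angular":[0,0,0],"delta_pos":[0,0,0.31],"hand":0},{"angular":[0,0,0],"delta_pos":[0,0,0.31],"hand":0},{"angular":[0,0,0],"delta_pos":[0,0,0.31],"hand":0},{"angular":[0,0,0],"delta_pos":[0,0,0.31],"hand":0},{"angular":[0,0,0],"delta_pos":[0,0,0.31],"hand":0},{"angular":[0,0,0],"delta_pos":[0,0,0.31],"hand":0},{"angular":[0,0,0],"delta_pos":[0,0,0.31],"hand":0},{"angular":[0,0,0],"delta_pos":[0,0,0.31],"hand":0},{"angular":[0,0,0],"delta_pos":[0,0,0.31],"hand":0},{"angular":[0,0,0],"delta_pos":[0,0,0.31],"hand":0},{"angular":[0,0,0],"delta_pos":[0,0,0.31],"hand":0}]'
python3 -m jog '[{"angular":[0,0,0],"delta_pos":[0,0,0],"hand":0},{"angular":[0,0,0],"delta_pos":[0,0,0],"hand":0}]'
python3 -c "from h import *;to(517.4,220.3,190)"
```

```text
clock: 8.05
eef_pos: [453.7, -5.6, 100.0]
orientation: [0.99, 0.138, -0.0, -0.0]
ft_force: [-0.1, 0.3, 0.2]
grip_width: -0.0
grasp_force: 0.0
clock: 8.3
eef_pos: [453.7, -5.6, 100.0]
orientation: [0.99, 0.138, 0.0, 0.0]
ft_force: [-0.1, -0.2, 0.3]
grip_width: 0.1
grasp_force: 0.0
8.3 [453.7  -5.6 100. ] [-0.11 -0.2   0.3 ] delta [ 0.6159 -0.9988 -0.4499]
```

```bash
python3 -m jog '[{"angular":[0,0,0],"delta_pos":[0,0,-0.2],"hand":0},{"angular":[0,0,0],"delta_pos":[0,0,-0.45],"hand":0},{"angular":[0,0,0],"delta_pos":[0.12,-0.2,-0.45],"hand":0},{"angular":[0,0,0],"delta_pos":[0.25,-0.4,-0.45],"hand":0},{"angular":[0,0,0],"delta_pos":[0.37,-0.6,-0.45],"hand":0},{"angular":[0,0,0],"delta_pos":[0.49,-0.8,-0.45],"hand":0},{"angular":[0,0,0],"delta_pos":[0.615,-1,-0.45],"hand":0},{"angular":[0,0,0],"delta_pos":[0.615,-1,-0.45],"hand":0},{"angular":[0,0,0],"delta_pos":[0.615,-1,-0.45],"hand":0},{"angular":[0,0,0],"delta_pos":[0.615,-1,-0.45],"hand":0}]'
python3 - <<'E'
from h import *
to(517.4,220.3,95)
im=imaging.camera("scene")[120:240,250:430];cv2.imwrite("pics/tr.png",cv2.resize(im,None,fx=4,fy=4,interpolation=2))
E
```

```text
clock: 9.55
eef_pos: [517.0, 219.5, 189.9]
orientation: [0.99, 0.138, -0.0, 0.0]
ft_force: [-0.0, -1.4, -0.1]
grip_width: -0.0
grasp_force: 0.0
9.55 [517.  219.5 189.9] [-0.01 -1.42 -0.11] delta [ 0.0035 -0.0036  0.4743]
```

View pics/tr.png

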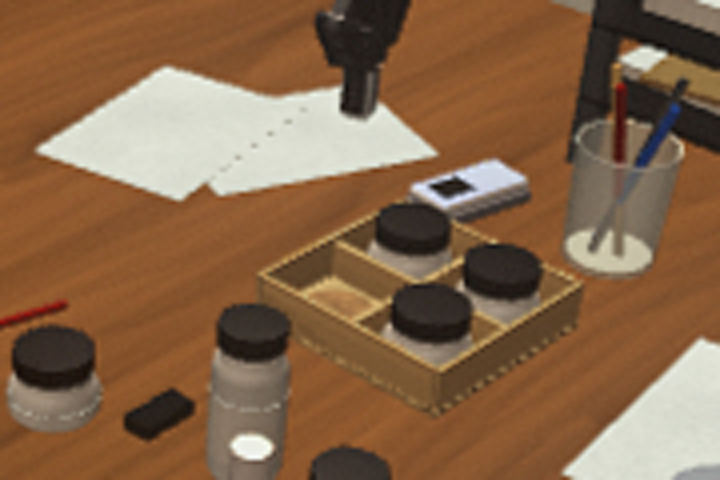

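The fingertips (358,118) are in line above the cork disc (338,305), allowing for perspective, and nothing has moved. I'll descend and hold.

```bash
python3 -m jog '[{"angular":[0,0,0],"delta_pos":[0.003,-0.003,0.15],"hand":0},{"angular":[0,0,0],"delta_pos":[0.003,-0.003,0.3],"hand":0},{"angular":[0,0,0],"delta_pos":[0.003,-0.003,0.4],"hand":0},{"angular":[0,0,0],"delta_pos":[0.003,-0.003,0.475],"hand":0},{"angular":[0,0,0],"delta_pos":[0.003,-0.003,0.475],"hand":0},{"angular":[0,0,0],"delta_pos":[0.003,-0.003,0.475],"hand":0},{"angular":[0,0,0],"delta_pos":[0.003,-0.003,0.475],"hand":0},{"angular":[0,0,0],"delta_pos":[0.003,-0.003,0.475],"hand":0},{"angular":[0,0,0],"delta_pos":[0.003,-0.003,0.475],"hand":0},{"angular":[0,0,0],"delta_pos":[0.003,-0.003,0.475],"hand":0},{"angular":[0,0,0],"delta_pos":[0.003,-0.003,0.475],"hand":0},{"angular":[0,0,0],"delta_pos":[0.003,-0.003,0.475],"hand":0},{"angular":[0,0,0],"delta_pos":[0.003,-0.003,0.475],"hand":0},{"angular":[0,0,0],"delta_pos":[0.003,-0.003,0.475],"hand":0},{"angular":[0,0,0],"delta_pos":[0.003,-0.003,0.475],"hand":0},{"angular":[0,0,0],"delta_pos":[0.003,-0.003,0.475],"hand":0}]'
python3 -c "
from h import *
to(517.4,220.3,95)
im=imaging.camera('scene')[120:240,250:430];cv2.imwrite('pics/end.png',cv2.resize(im,None,fx=4,fy=4,interpolation=2))"
```

```text
clock: 11.6
eef_pos: [517.6, 221.2, 95.0]
orientation: [0.99, 0.138, 0.0, 0.0]
ft_force: [0.0, -0.1, 0.6]
grip_width: -0.2
grasp_force: 0.0
11.6 [517.6 221.2  95. ] [ 0.02 -0.14  0.61] delta [-0.0021  0.004  -0.    ]
```

View pics/end.png

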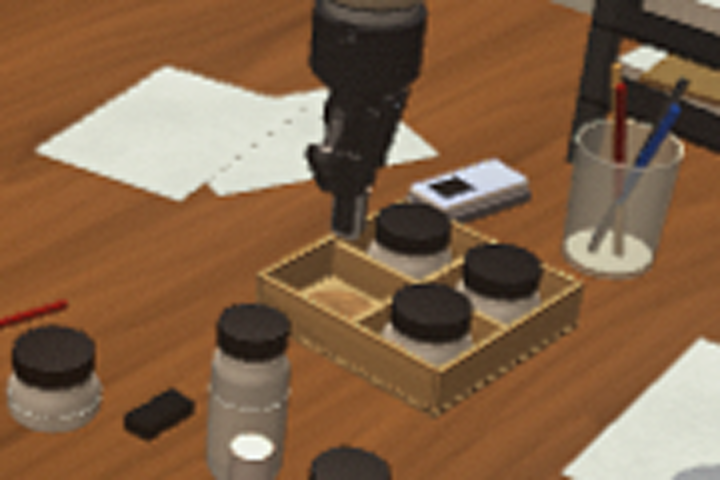

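The fingertips (348,238) hang clear above the cork in the empty compartment and nothing is disturbed, so I'm handing in.

```bash
python3 -c "from bench import arm;print(arm.job_done())"
```

```text
the job is handed in; nothing more can be done
None
```

I pressed the bell fully down and it sprang back, held over the stray squat jar for about two seconds, and handed in with the tool pointing into the empty compartment; nothing else was touched as far as I could see, and the hand-in returned no verdict.

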